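# Bolt the culture-dish transport case shut

## Robot

A 6-joint arm with a two-finger parallel gripper is mounted at the origin on the work surface. World frame = base frame: x ahead of the robot, y to its left, z up, the work surface at z = 0. Lengths are in m, angles in rad, forces in N, time in s.
With the tool pointing down it reaches from about 0.35 to 0.975 m from the base axis. Payload 4.9 kg.
Tool frame: the origin (TCP) lies midway between the tips of the shut fingers; the grasp point (between the pads) lies manip.grip_depth behind it (manip.grip_depth is the distance from the TCP to the grasp point, in m); z points along the fingers, x is the direction in which the jaws open and shut, and the axes are right-handed (so a half turn about z gives the same grasp; the last joint's range is limited). The gripper opens to 85 mm and grips with 20 to 120 N. Pads are 22 mm wide; open, the fingers measure 114 mm over their backs; the gripper's body (76 mm by 85 mm) begins 54 mm behind the grasp point. The pads swing forward as they close: fully open they stand 13 mm farther back than shut.
Start: joints at [-1.422, 0.053, 1.613, -0, 1.476, -0.119], TCP at [0.165, -0.603, 0.231] pointing down, gripper open.
Joint ranges: [-3.01, 3.01], [-1.01, 2.22], [0.06, 2.58], [-1.02, 4.17], [0.09, 2.62], [-3.14, 3.14]. Speed limits (rad/s): [2.57, 2.57, 3.14, 3.14, 3.14, 3.14].

## Interface

Orientations are given as a unit quaternion [w, x, y, z].
In Python, from plant import state, grab_frame, ticket, manip gives the robot as it stands.
- The arm moves only by the tool carry_out, never from a script. Its argument "moves" is a list that holds one entry, the list of rows, each a list of 7 numbers: the turn, a rotation vector about the tool's x, y, z each as a share of 5 degrees, from -1 to 1, then the shift along the tool's x, y, z each as a share of 0.04 m, from -1 to 1, then the gripper command: -1 is shut, 1 is fully open, values between are in proportion. A call has 1 to 8 rows; each row shifts and turns the commanded pose from where the row before left it, along the tool's axes as they then stand; what a row does not reach is not made up. A row lasts 1/12 s, in which the tool goes at most 41.7 mm and 7.16 degrees, less where a joint would pass 70% of its speed; a pose out of reach is approached as far as the arm can. A call with a number of a shift or a turn outside -1 to 1 is refused whole. A call with a gripper value outside its range is refused whole. The fingers move at their own pace and stop on an object; the grip force is fixed at half the most. Time passes only in rows, so rows that do not move let the fingers close. It gives the time, the measured TCP pose, the force and the opening at its end, in the units of the state.
- state(): the state, without advancing time (a new reading comes with each control period).
- grab_frame(name): name is "scene" or "top" or "wrist"; returns a dict with "frame" (384x512x3 uint8, red, green, blue), "z_map" (384x512 float32, m along the optical axis (not along the pixel's ray), 0 where there is no reading), "K" (3x3 intrinsics, pixels), "world_from_camera" (4x4, takes a point from camera to world coordinates); the wrist camera has in their place "hand_eye" (4x4, takes a point from camera to tool coordinates, whose origin is the TCP and whose axes are the tool frame's). Camera axes: x right, y down, z forward; pixel columns grow to the right and rows downward; lengths in m; the calibration is good to about 2 mm. A picture is of the moment at which its call begins: read the wrist's pose just before it.
- ticket.job_done(): hands the job in, once; it reports no verdict.
The state is a dict: "time": time; "joint_pos": joint angles; "joint_vel": joint speeds; "joint_efforts": joint torques, N m; "tool_pos": TCP position; "tool_rot": TCP orientation; "contact_force": force on the tool from outside, world axes, zero at the start; "ft_torque": the same for the moment, N m; "gripper_width": opening from 0.0 (shut) to 1.0 (fully open).
Only numpy, scipy, OpenCV 4.12 (cv2) and the standard library are available. Lean on these libraries where they do the work, as an engineer would, in place of code of your own. Each camera call takes 0.05 s, during which the arm holds its last target.

## Task

Close the lid of the culture-dish case, press it gently down on its springy gasket until the bolt lines up with the keeper, and slide the bolt by its red tab into the keeper until you feel it come firmly up against the rubber bumper inside. Press it there for a moment without forcing it, then let go, leaving the lid bolted; do not move the other things on the bench.

Things in the scene. Friction and masses are not known exactly. Their poses are not given: they have to be found in the camera images.
- case: White dish case, fixed. Origin: centre of its underside, on the bench; +x towards the hinge (away from the robot), +y towards the latch pillar, z up; turned up to 0.3 rad. Tub: 220 mm along x, y -144 to +82 mm, 85 mm high. Pillar (100 mm high; x -110 to -40, y 82 to 147 mm) carries keeper and stop.
- lid (a joint): Lid angle, rad: 0 = level and lined up, + = open (start 0.35 to 0.75). Clear with blue rim, 12 mm thick. Hinge axis along case y at case x +100, z 97 mm (the lid's mid-plane); lid spans y -140 to +78 mm, reaches 205 mm towards the robot. Stiff: it stays where left. It meets the sprung gasket at 0.03 rad; let go when shut it springs up to about 0.02 rad, too high for the bolt.
- lid_edge (a point): Free spot on the lid's top face for pushing it down: 185 mm from the hinge axis, 20 mm in from the free edge, at case y -80 mm. Axes parallel to the lid.
- bolt (a joint): Slide of the bolt along case +y, m, growing towards the keeper; starts at 0 to 0.010 (drawn back); the tip reaches the keeper's mouth at 0.020. Drags with about 2.5 N.
- bolt_tip (a point): Centre of the steel bolt's flat front end. The bolt is a 12 x 12 mm bar, 190 mm long, on top of the lid along case y; its axis lies 16 mm above the lid's mid-plane, 175 mm from the hinge axis. Axes parallel to the lid.
- bolt_tab (a point): Centre of the bolt's red upright tab, to be gripped: 14 mm along case x, 22 mm along the bolt (case y), 36 mm tall, its foot (top of the bar) 18 mm below; 85 mm behind the tip, square to the lid. Pressing down here with 11 to 16 N brings the lid near level; sliding needs it held down until the tip is inside. Guide straps (9 mm above the foot at most) are 40 mm or more away.
- keeper: Fixed dark steel arch over the bolt's path, 44 mm long, 36 mm wide. Origin: centre of its mouth; axes parallel to the case, +y goes in. Roof underside 7.5 mm above the origin (1.5 mm over the bolt at lid angle 0), top 15.5 mm above; 7 mm free under the bolt. A bolt more than 1.5 mm high strikes the roof's front edge: do not force it (25 N harms it).
- stop: Steel wall closing the keeper's far end (origin 44 mm past the mouth, axes as the case), with a sprung rubber bumper inside on a screw. The bolt is home where its tip meets the bumper: 22 to 32 mm past the mouth, different each time and measured by no entry: feel for it. It gives 6 N per mm, solid after 3.5 mm: seat with 5 to 15 N beyond the drag; over 21 N harms it.
- gasket: Black rubber strip on the tub's front rim, 12 x 200 mm, case x -90 mm. Origin at its centre, 6 mm below its top; top at case z 96 mm when free. Sprung: 3 N when first touched, 12 N at lid angle 0, 16 N at -0.016 rad, where it is solid; over 25 N crushes it. Once the bolt is in, it lifts the bolt against the keeper's roof (lid angle about 0.01), which is right.
- dish_stack: Bystander, leave alone: stack of five amber culture dishes, 88 mm across, 80 mm high. Origin: centre of its underside.
- spare_dish: Bystander, leave alone: single small culture dish lying near the case, 72 mm across, 16 mm high. Origin: centre of its underside.
- bottle: Bystander, leave alone: clear glass bottle with blue cap, 72 mm across, 160 mm high. Origin: centre of its underside.
- tube_rack: Bystander, leave alone: blue rack of capped tubes, 80 x 160 mm, 102 mm high. Origin: centre of its underside.
- tip_box: Bystander, leave alone: pink box with clear top, 85 x 120 mm, 61 mm high. Origin: centre of its underside.
- forceps: Bystander, leave alone: steel forceps lying on the bench near the case, 130 mm long, 4 mm thick. Origin: centre of its underside.

How it is judged:
On the way, in this order (a step that is already met when the one before it is completed fails the run):
1. the lid is swung down onto its gasket (under 0.06 rad) (value of joint lid below 0.06 rad), for 0.1 s.
2. the bolt's tip is inside the keeper, at least 6 mm past the mouth (y of bolt_tip in the frame of keeper above 0.006 m and value of joint lid below 0.018 rad), for 0.1 s.
3. the bolt is pressed home on the bumper with more than 3 N (contact force between bolt and stop above 3 N and y of bolt_tip in the frame of keeper above 0.02 m and value of joint lid below 0.018 rad), for 0.1 s.
At the end, for the whole second after the job is handed in: The bolt, having been pressed home on the bumper, is let go and at rest with its tip at least 20 mm inside the keeper, and the lid is held down (under 0.018 rad) (y of bolt_tip in the frame of keeper above 0.02 m and value of joint lid below 0.018 rad and velocity of joint bolt between -0.005 and 0.005 m/s and velocity of joint lid between -0.02 and 0.02 rad/s); the robot touches nothing.
It fails at once if bolt forced against the bumper with over 21 N (contact force between bolt and stop above 21 N).
It fails at once if bolt jammed against the keeper with over 25 N (contact force between bolt and keeper above 25 N).
It fails at once if lid crushes the gasket with over 25 N (contact force between lid and gasket above 25 N).
It fails at once if a bystander is moved more than 20 mm (distance of any of dish_stack, spare_dish, bottle, tube_rack, tip_box, forceps from where it was at the start of the episode above 0.02 m).
It also fails if it takes over 69 s, if anything falls off the work surface, if the arm or the gripper's body presses on something with over 40 N, if the wrist force passes 120 N, or if a joint passes its speed limit or range.

## Working session

There is one attempt and no reset: what is moved stays moved. The work goes in short steps, Python scripts to look and compute and a tool call to move; the robot and the scene stay as the last step left them, time stands still between calls to the robot, and variables do not carry over. Pictures are saved under pics/ and viewed, and the job is handed in when it is done.

Besides the shell and the picture viewer there is one more tool, called after "Request:" by a JSON object that holds its "method" and its "body", one argument or row to a line. carry_out: Moves the arm, as the interface text tells. Shift numbers are shares of 0.04 m and turn numbers shares of 5 degrees, none past 1 either way. Its arguments: {"type":"object","properties":{"moves":{"type":"array"}},"required":["moves"]}

```bash
ls; mkdir -p pics; python3 - <<'E'
from plant import state, grab_frame, ticket, manip
import cv2,numpy as np
print(state(), manip.grip_depth)
for n in("scene","top"):
    f=grab_frame(n); cv2.imwrite(f"pics/{n}0.png",f["frame"][:,:,::-1]); np.savez(f"{n}0.npz",**f)
    print(f["K"],f["world_from_camera"])
E
```

```text
pics
{'time': 0.0, 'joint_pos': array([-1.42200265e+00,  5.33714825e-02,  1.61432079e+00,  1.29819705e-05,
        1.47597333e+00, -1.18991946e-01]), 'joint_vel': array([-0.00077509,  0.00040059,  0.00150032,  0.00041141,  0.00082842,
        0.0009494 ]), 'joint_efforts': array([-1.23178768e-03, -3.93682408e+01, -3.70177674e+01, -1.82450035e-04,
        6.93979149e-03,  2.84796340e-05]), 'tool_pos': array([ 0.16528806, -0.60209772,  0.23003794]), 'tool_rot': array([-7.26531982e-04,  7.95171074e-01, -6.06384275e-01, -7.39236303e-04]), 'contact_force': array([ 0.2532436 , -0.31141758, -0.07722817]), 'ft_torque': array([-0.01474208,  0.05216361,  0.02017314]), 'gripper_width': 0.9991083641273362} 0.0187
[[363.52307406   0.         255.93976812]
 [  0.         363.52307406 188.31482114]
 [  0.           0.           1.        ]] [[ 0.83488321  0.43775986 -0.333671    0.89559234]
 [ 0.55041669 -0.66024223  0.51100065 -0.52342857]
 [ 0.00339189 -0.61028395 -0.79217549  0.90973756]
 [ 0.          0.          0.          1.        ]]
[[462.25678244   0.         252.218927  ]
 [  0.         462.25678244 187.06876189]
 [  0.           0.           1.        ]] [[-7.05421525e-03 -9.93035967e-01  1.17600200e-01  4.05129069e-01]
 [-9.99853575e-01  8.83796025e-03  1.46532919e-02  2.53142769e-05]
 [-1.55905918e-02 -1.17479613e-01 -9.92952906e-01  1.55755205e+00]
 [ 0.00000000e+00  0.00000000e+00  0.00000000e+00  1.00000000e+00]]
```

View pics/scene0.png

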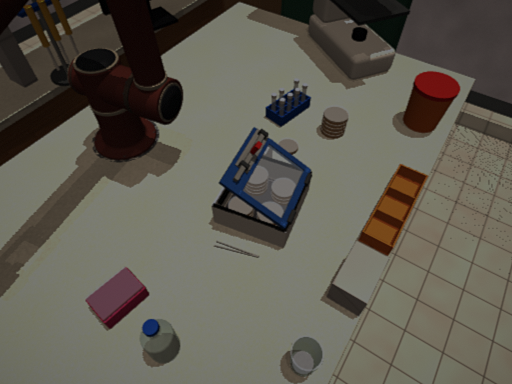

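View pics/top0.png

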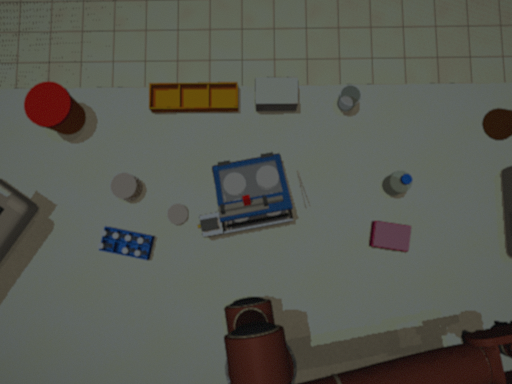

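The top view shows the case near (252,190), pillar at (210,225), red tab at (247,200), spare dish (178,214), forceps (303,190). I'll zoom in next.

```bash
python3 - <<'E'
import cv2,numpy as np
f=np.load("top0.npz"); a=f["frame"][140:250,160:320,::-1]
a=np.clip(a.astype(float)*1.8,0,255).astype(np.uint8)
cv2.imwrite("pics/topz.png",cv2.resize(a,None,fx=5,fy=5,interpolation=cv2.INTER_CUBIC))
f=np.load("scene0.npz"); a=f["frame"][120:250,200:325,::-1]
a=np.clip(a.astype(float)*1.8,0,255).astype(np.uint8)
cv2.imwrite("pics/scz.png",cv2.resize(a,None,fx=4.6,fy=4.6,interpolation=cv2.INTER_CUBIC))
E
```

```text
(no output)
```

View pics/topz.png

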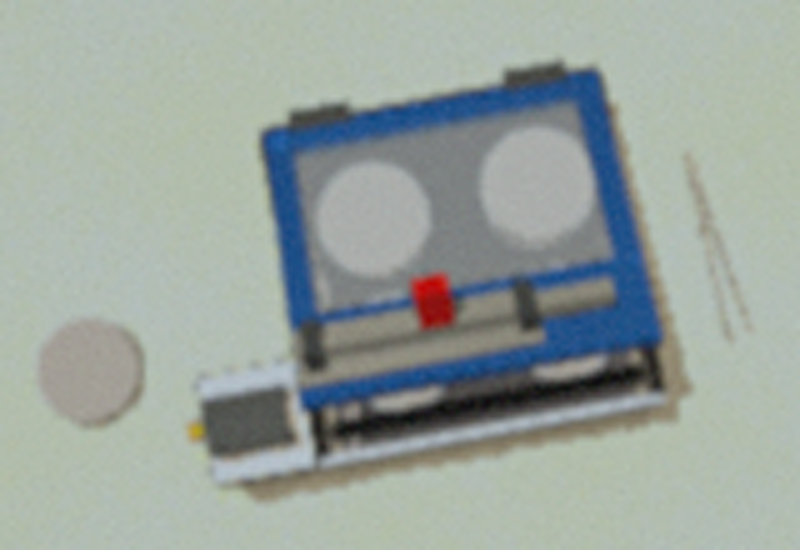

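View pics/scz.png

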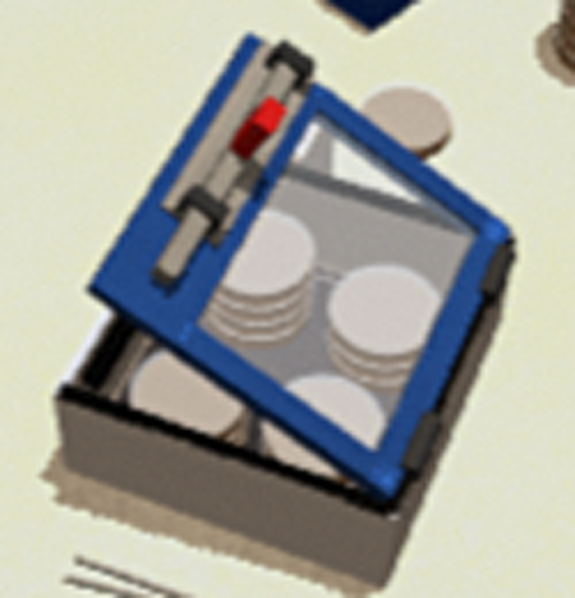

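```bash
cat > fit.py <<'E'
import numpy as np
from scipy.optimize import least_squares
def proj(f,P):
    M=np.linalg.inv(f["world_from_camera"]); p=(M[:3,:3]@P.T).T+M[:3,3]
    return (f["K"]@(p/p[:,2:]).T).T[:,:2]
def lidpt(r,y,h,a): # r from hinge toward robot, h above midplane
    return [0.1-r*np.cos(a)+h*np.sin(a)*1.0, y, 0.097+r*np.sin(a)+h*np.cos(a)]
E
python3 - <<'E'
from fit import *
t=dict(np.load("top0.npz")); s=dict(np.load("scene0.npz"))
def T(u,v): return (160+u/5-.5+.1,140+v/5-.5+.1)
def S(u,v): return (200+u/4.6-.4,120+v/4.6-.4)
def pts(q):
    a,rb,sb,ky=q[3:]
    B=[(lidpt(rb,.078,.006,a),t,T(265,130)),(lidpt(rb,-.140,.006,a),t,T(600,70)),
    (lidpt(.205,.078,.006,a),t,T(300,405)),(lidpt(.205,-.140,.006,a),t,T(660,343)),
    (lidpt(.205,.078,.006,a),s,S(252,38)),(lidpt(.205,-.140,.006,a),s,S(92,290)),
    (lidpt(rb,.078,.006,a),s,S(512,232)),(lidpt(rb,-.140,.006,a),s,S(400,490)),
    ([-.110,.147,.1],t,T(217,481)),([-.110,-.144,.085],t,T(665,402)),([-.04,.147,.1],t,T(197,377)),
    ([-.057,ky,.1285],t,T(287,390)),([-.093,ky,.1285],t,T(298,443)),([-.057,ky+.044,.1285],t,T(203,404)),([-.093,ky+.044,.1285],t,T(213,456)),
    (lidpt(.175,sb,.058,a),t,T(431,287)),(lidpt(.175,sb,.058,a),s,S(268,108)) ]
    c,s_=np.cos(q[2]),np.sin(q[2]); R=np.array([[c,-s_,0],[s_,c,0],[0,0,1]])
    return [(R@np.array(p)+[q[0],q[1],0],f,uv) for p,f,uv in B]
def res(q):
    return np.concatenate([proj(f,p[None])[0]-uv for p,f,uv in pts(q)])
r=least_squares(res,[.53,0,.15,.5,0,0,.09],loss='soft_l1')
print(r.x.round(4)); print(res(r.x).reshape(-1,2).round(1))
E
```

```text
[ 0.5569  0.0534  0.1804  0.4968 -0.0054 -0.0095  0.0948]
[[-0.5 -0.2]
 [-0.6 -0.9]
 [ 0.1  0.3]
 [ 1.  -1.2]
 [-1.4 -1.9]
 [-1.1 -1.6]
 [ 0.  -1.4]
 [-1.3  0.9]
 [-0.3  0.9]
 [ 0.7 -0.5]
 [-0.2 -0.2]
 [-1.9 -1.1]
 [-2.  -0.3]
 [ 1.  -1.3]
 [ 1.  -0.2]
 [-0.4  0.3]
 [-0.2  0.5]]
```

The fit is good to about 1–2 px: case at (0.557, 0.053), yaw 0.18, lid about 0.50 rad. The next move lifts the tool and turns its x axis towards case x (about -85° about tool z).

Request:
{"method": "carry_out", "body": {
  "moves": [
    [[0,0,-1,0,0,-0.5,-1],[0,0,-1,0,0,-0.5,-1],[0,0,-1,0,0,-0.5,-1],[0,0,-1,0,0,-0.5,-1],[0,0,-1,0,0,-0.5,-1],[0,0,-1,0,0,-0.5,-1],[0,0,-1,0,0,0,-1],[0,0,-1,0,0,0,-1]]
  ]
}}

```text
time: 0.77
tool_pos: [0.1655, -0.6032, 0.3532]
tool_rot: [0.001, 0.955, -0.296, 0.001]
contact_force: [-0.3, -0.2, -0.9]
gripper_width: -0.004
```

Request:
{"method": "carry_out", "body": {
  "moves": [
    [[0,0,-1,0,0,0,-1],[0,0,-1,0,0,0,-1],[0,0,-1,0,0,0,-1],[0,0,-1,0,0,0,-1],[0,0,-1,0,0,0,-1],[0,0,-1,0,0,0,-1],[0,0,-1,0,0,0,-1],[0,0,-1,0,0,0,-1]]
  ]
}}

```text
time: 1.43
tool_pos: [0.1653, -0.6025, 0.3505]
tool_rot: [-0.001, 0.999, 0.049, -0.0]
contact_force: [0.2, -0.1, -0.3]
gripper_width: 0.0
```

```bash
cat > h.py <<'E'
import numpy as np
from scipy.spatial.transform import Rotation as Ro
from plant import state, grab_frame, ticket, manip
CASE=[0.5569,0.0534,0.1804]
def c2w(p):
    c,s=np.cos(CASE[2]),np.sin(CASE[2]); return np.array([[c,-s,0],[s,c,0],[0,0,1]])@np.array(p)+[CASE[0],CASE[1],0]
def lidpt(r,y,h,a): return np.array([0.1-r*np.cos(a)+h*np.sin(a), y, 0.097+r*np.sin(a)+h*np.cos(a)])
def Rs(st):
    w,x,y,z=st["tool_rot"]; return Ro.from_quat([x,y,z,w])
def need(pw,tilt=0,yaw=None):
    st=state(); R=Rs(st); yaw=CASE[2] if yaw is None else yaw
    c,s=np.cos(yaw),np.sin(yaw); Rt=Ro.from_matrix(np.array([[c,s,0],[s,-c,0],[0,0,-1]]))
    rv=(R.inv()*Rt).as_rotvec(degrees=True)/5; sh=R.inv().apply(np.array(pw)-st["tool_pos"])/0.04
    print("turn",rv.round(2),"shift",sh.round(2),"TCP",st["tool_pos"].round(4),"F",st["contact_force"].round(1),"t",round(st["time"],2),"g",round(st["gripper_width"],3))
def rep():
    st=state(); p=st["tool_pos"]-[CASE[0],CASE[1],0]; c,s=np.cos(CASE[2]),np.sin(CASE[2])
    M=np.array([[c,s,0],[-s,c,0],[0,0,1]]); print("case TCP",(M@p).round(4),"Fcase",(M@st["contact_force"]).round(1),"t",round(st["time"],2),"g",round(st["gripper_width"],3))
E
python3 -c "
from h import *
need(c2w(lidpt(.19,-.125,.006,.5)+[0,0,.10]))"
```

```text
turn [-0.01 -0.   -0.95] shift [ 10.01 -12.12   1.44] TCP [ 0.1653 -0.6025  0.3505] F [ 0.2 -0.1 -0.3] t 1.43 g 0.0
```

Request:
{"method": "carry_out", "body": {
  "moves": [
    [[0,0,-0.95,0,0,0,-1],[0,0,0,0.65,-0.7,0,-1],[0,0,0,0.65,-0.7,0,-1],[0,0,0,0.65,-0.7,0,-1],[0,0,0,0.65,-0.7,0,-1],[0,0,0,0.65,-0.7,0,-1],[0,0,0,0.65,-0.7,0,-1],[0,0,0,0.65,-0.7,0,-1]]
  ]
}}

```text
time: 2.1
tool_pos: [0.3107, -0.376, 0.3507]
tool_rot: [-0.0, 0.996, 0.088, -0.0]
contact_force: [0.3, -0.2, -0.0]
gripper_width: 0.001
```

```bash
python3 -c "
from h import *
need(c2w(lidpt(.19,-.125,.006,.5)+[0,0,.10]))"
```

```text
turn [-0.01  0.   -0.05] shift [ 6.35 -6.36  1.44] TCP [ 0.3107 -0.376   0.3507] F [ 0.3 -0.2 -0. ] t 2.1 g 0.001
```

Request:
{"method": "carry_out", "body": {
  "moves": [
    [[0,0,0,0.68,-0.68,0,-1],[0,0,0,0.68,-0.68,0,-1],[0,0,0,0.68,-0.68,0,-1],[0,0,0,0.68,-0.68,0,-1],[0,0,0,0.68,-0.68,0,-1],[0,0,0,0.68,-0.68,0,-1],[0,0,0,0.68,-0.68,0,-1],[0,0,0,0,0,0,-1]]
  ]
}}

```text
time: 2.77
tool_pos: [0.4665, -0.1519, 0.3507]
tool_rot: [-0.001, 0.996, 0.092, 0.0]
contact_force: [-0.5, 0.2, 0.1]
gripper_width: 0.0
```

```bash
python3 -c "
from h import *
need(c2w(lidpt(.19,-.125,.006,.5)+[0,0,.10]))
import cv2
f=grab_frame('wrist'); np.savez('w1.npz',**f); cv2.imwrite('pics/w1.png',np.clip(f['frame'][:,:,::-1]*1.5,0,255))"
```

```text
turn [-0.03 -0.01  0.04] shift [ 1.55 -1.51  1.44] TCP [ 0.4665 -0.1519  0.3507] F [-0.5  0.2  0.1] t 2.77 g 0.0[ WARN:0@1.021] global loadsave.cpp:1063 imwrite_ Unsupported depth image for selected encoder is fallbacked to CV_8U.
```

View pics/w1.png

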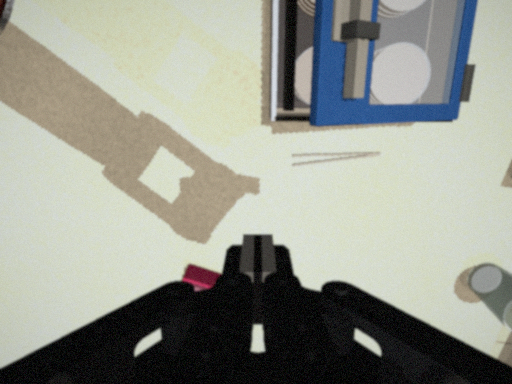

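The wrist view shows the lid's near corner at about (312,125), the back corner at (456,120), the tub corner at (272,120), and the forceps at (335,155), clear of my push point. I'll check these against the fit.

```bash
cat >> h.py <<'E'
def wproj(f,st,pw):
    pt=Rs(st).inv().apply(np.array(pw)-st["tool_pos"]); M=np.linalg.inv(f["hand_eye"]); pc=M[:3,:3]@pt+M[:3,3]; q=f["K"]@pc; return q[:2]/q[2], pc[2]
E
python3 -c "
from h import *
f=dict(np.load('w1.npz')); st=state()
for n,p in [('lidfront',lidpt(.205,-.14,.006,.497)),('lidback',lidpt(-.0054,-.14,.006,.497)),('tub',[-.11,-.144,.085]),('boltrear',lidpt(.175,-.0095+.085-.19,.022,.497))]:
    uv,z=wproj(f,st,c2w(p)); i=np.clip(uv.astype(int),0,[511,383]); print(n,uv.round(1),z.round(4))
for u,v in [(318,118),(326,90),(445,113),(355,80)]:
    z=f['z_map'][v,u]; P=np.linalg.inv(f['K'])@[u*z,v*z,z]; P=f['hand_eye']@np.append(P,1); w=Rs(st).apply(P[:3])+st['tool_pos']; d=w-[CASE[0],CASE[1],0]; c,s=np.cos(CASE[2]),np.sin(CASE[2]); x,y=c*d[0]+s*d[1],-s*d[0]+c*d[1]
    print(u,v,x.round(4),y.round(4),w[2].round(4),'angle',np.arctan2(w[2]-.097,.1-x).round(3))
"
```

```text
lidfront [315.1 122.4] 0.2874
lidback [460.6 115.9] 0.3837
tub [271.8 118.1] 0.399
boltrear [356.8  91.8] 0.2805
318 118 -0.0754 -0.1361 0.2024 angle 0.541
326 90 -0.0692 -0.1131 0.1984 angle 0.54
445 113 0.0821 -0.1361 0.1122 angle 0.706
355 80 -0.0466 -0.1052 0.2034 angle 0.627
```

Request:
{"method": "carry_out", "body": {
  "moves": [
    [[0,0,0,0.52,-0.5,0.2,-1],[0,0,0,0.52,-0.5,0.2,-1],[0,0,0,0.52,-0.5,0.2,-1],[0,0,0,0,0,0.5,-1],[0,0,0,0,0,0.6,-1],[0,0,0,0,0,0.6,-1],[0,0,0,0,0,0.6,-1],[0,0,0,0,0,0.3,-1]]
  ]
}}

```text
time: 3.48
tool_pos: [0.5132, -0.0874, 0.2193]
tool_rot: [-0.001, 0.996, 0.087, -0.003]
contact_force: [-0.3, -0.2, -1.2]
gripper_width: -0.0
```

```bash
python3 -c "
from h import *
for a in (.5,.4,.3,.2,.1,.05,.03): need(c2w(lidpt(.19,-.125,.006,a)))
rep()"
```

```text
turn [-0.03  0.06 -0.06] shift [ 0.11 -0.14  0.65] TCP [ 0.5132 -0.0874  0.2193] F [-0.3 -0.2 -1.2] t 3.48 g -0.0
turn [-0.03  0.06 -0.06] shift [-0.11 -0.14  1.07] TCP [ 0.5132 -0.0874  0.2193] F [-0.3 -0.2 -1.2] t 3.48 g -0.0
turn [-0.03  0.06 -0.06] shift [-0.28 -0.14  1.51] TCP [ 0.5132 -0.0874  0.2193] F [-0.3 -0.2 -1.2] t 3.48 g -0.0
turn [-0.03  0.06 -0.06] shift [-0.41 -0.14  1.97] TCP [ 0.5132 -0.0874  0.2193] F [-0.3 -0.2 -1.2] t 3.48 g -0.0
turn [-0.03  0.06 -0.06] shift [-0.49 -0.13  2.44] TCP [ 0.5132 -0.0874  0.2193] F [-0.3 -0.2 -1.2] t 3.48 g -0.0
turn [-0.03  0.06 -0.06] shift [-0.52 -0.13  2.67] TCP [ 0.5132 -0.0874  0.2193] F [-0.3 -0.2 -1.2] t 3.48 g -0.0
turn [-0.03  0.06 -0.06] shift [-0.52 -0.13  2.77] TCP [ 0.5132 -0.0874  0.2193] F [-0.3 -0.2 -1.2] t 3.48 g -0.0
case TCP [-0.0682 -0.1307  0.2193] Fcase [-0.3 -0.1 -1.2] t 3.48 g -0.0
```

Request:
{"method": "carry_out", "body": {
  "moves": [
    [[0,0,0,0.05,-0.12,0.3,-1],[0,0,0,0,0,0.25,-1],[0,0,0,-0.02,0,0.15,-1],[0,0,0,-0.05,0,0.15,-1],[0,0,0,-0.05,0,0.15,-1],[0,0,0,-0.05,0,0.12,-1]]
  ]
}}

```text
time: 3.98
tool_pos: [0.5099, -0.0835, 0.1789]
tool_rot: [0.0, 0.996, 0.088, 0.001]
contact_force: [-0.2, -1.4, 1.5]
gripper_width: 0.002
```

```bash
python3 -c "
from h import *
need(c2w(lidpt(.19,-.125,.006,.1)))
rep()"
```

```text
turn [ 0.01 -0.01 -0.05] shift [-0.44 -0.03  1.42] TCP [ 0.5099 -0.0835  0.1789] F [-0.2 -1.4  1.5] t 3.98 g 0.002
case TCP [-0.0708 -0.1262  0.1789] Fcase [-0.4 -1.3  1.5] t 3.98 g 0.002
```

Request:
{"method": "carry_out", "body": {
  "moves": [
    [[0,0,0,-0.08,0,0.2,-1],[0,0,0,-0.07,0,0.2,-1],[0,0,0,-0.07,0,0.2,-1],[0,0,0,-0.06,0,0.2,-1],[0,0,0,-0.05,0,0.2,-1],[0,0,0,-0.04,0,0.2,-1],[0,0,0,-0.04,0,0.12,-1]]
  ]
}}

```text
time: 4.57
tool_pos: [0.4927, -0.0857, 0.1241]
tool_rot: [-0.0, 0.996, 0.088, -0.001]
contact_force: [1.1, 0.3, 0.2]
gripper_width: 0.001
```

```bash
python3 -c "
from h import *
need(c2w(lidpt(.19,-.125,.006,.03)))
rep()
import cv2
f=grab_frame('wrist'); np.savez('w1.npz',**f); cv2.imwrite('pics/w2.png',f['frame'][:,:,::-1])"
```

```text
turn [-0.01  0.02 -0.05] shift [-0.04 -0.01  0.39] TCP [ 0.4927 -0.0857  0.1241] F [1.1 0.3 0.2] t 4.57 g 0.001
case TCP [-0.0881 -0.1254  0.1241] Fcase [1.1 0.1 0.2] t 4.57 g 0.001
```

View pics/w2.png

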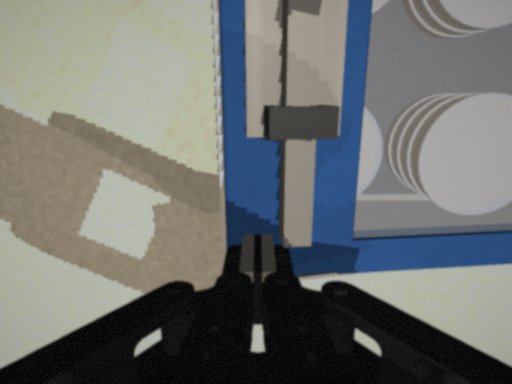

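The fingertip at (258,240) is on the lid corner beside the bar's rear end (297,240), and the lid is almost shut. I'll press on gently.

Request:
{"method": "carry_out", "body": {
  "moves": [
    [[0,0,0,-0.03,0,0.15,-1],[0,0,0,-0.01,0,0.15,-1],[0,0,0,0,0,0.1,-1],[0,0,0,0,0,0.05,-1],[0,0,0,0,0,0,-1],[0,0,0,0,0,0,-1]]
  ]
}}

```text
time: 5.12
tool_pos: [0.492, -0.0862, 0.1076]
tool_rot: [-0.0, 0.996, 0.088, 0.0]
contact_force: [0.1, 0.2, -0.2]
gripper_width: -0.003
```

```bash
python3 -c "
from h import *
need(c2w(lidpt(.19,-.125,.006,.0)))
rep()"
```

```text
turn [-0.   -0.   -0.05] shift [-0.03 -0.02  0.12] TCP [ 0.492  -0.0862  0.1076] F [ 0.1  0.2 -0.2] t 5.12 g -0.003
case TCP [-0.0889 -0.1257  0.1076] Fcase [ 0.1  0.2 -0.2] t 5.12 g -0.003
```

Request:
{"method": "carry_out", "body": {
  "moves": [
    [[0,0,0,0,0,0.05,-1],[0,0,0,0,0,0.05,-1],[0,0,0,0,0,0,-1],[0,0,0,0,0,0,-1]]
  ]
}}

```text
time: 5.45
tool_pos: [0.4922, -0.0864, 0.1046]
tool_rot: [0.0, 0.996, 0.088, 0.0]
contact_force: [-1.6, 1.5, 5.2]
gripper_width: 0.005
```

```bash
python3 -c "
from h import *
rep()
f=grab_frame('top');np.savez('t3.npz',**f)
import cv2
a=f['frame'][140:250,160:320,::-1]
a=np.clip(a.astype(float)*1.8,0,255).astype(np.uint8)
cv2.imwrite('pics/t3.png',cv2.resize(a,None,fx=5,fy=5,interpolation=cv2.INTER_CUBIC))
"
```

```text
case TCP [-0.0887 -0.1259  0.1046] Fcase [-1.3  1.7  5.2] t 5.45 g 0.005
```

View pics/t3.png

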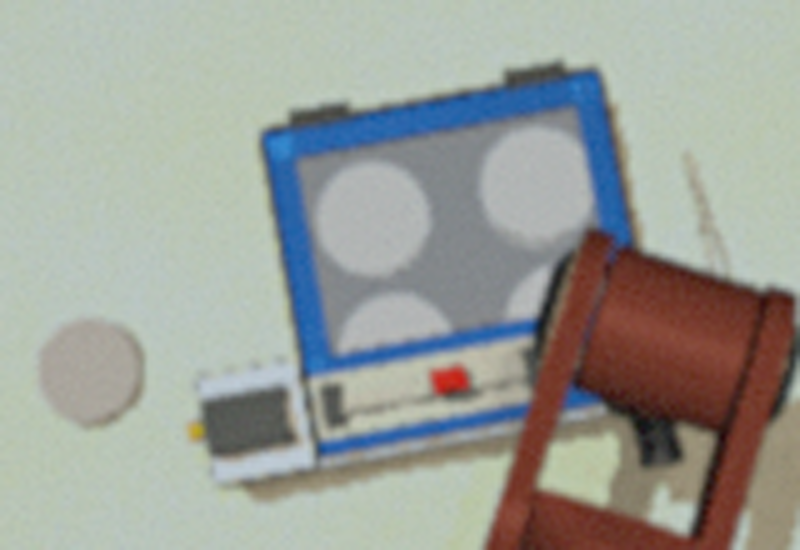

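Reading 5 N up: the lid is on the gasket. The top view shows the lid level, red tab at (450,380), and keeper at (250,420). Next: lift, open, and look at the tab and keeper from nearer.

Request:
{"method": "carry_out", "body": {
  "moves": [
    [[0,0,0,0,0,-0.5,-1],[0,0,0,0,0,-0.8,0],[0,0,0,0,0,-0.8,0.5],[0,0,0,0.1,-0.3,-0.8,0.5],[0,0,0,0.2,-0.6,-0.4,0.5],[0,0,0,0,-0.3,0,0.5],[0,0,0,0,0,0,0.5],[0,0,0,0,0,0,0.5]]
  ]
}}

```text
time: 6.17
tool_pos: [0.4945, -0.0365, 0.234]
tool_rot: [-0.0, 0.996, 0.089, -0.001]
contact_force: [0.5, -0.3, -0.2]
gripper_width: 0.748
```

```bash
python3 -c "
from h import *
rep(); st=state()
f=grab_frame('wrist');np.savez('w3.npz',**f,tp=st['tool_pos'],tr=st['tool_rot'])
import cv2
cv2.imwrite('pics/w3.png',np.clip(f['frame'][:,:,::-1].astype(float)*1.3,0,255).astype(np.uint8))
for n,p in [('tabtop',lidpt(.175,-.0095,.058,.02)),('tip',lidpt(.175,.0755,.016,.02)),('keeperL',[-.093,.095,.1285]),('keeperR',[-.057,.095,.1285]),('pillarL',[-.11,.082,.1]),('pilR',[-.04,.082,.1])]: print(n,wproj(f,st,c2w(p))[0].round(1))
"
```

```text
case TCP [-0.0775 -0.0773  0.234 ] Fcase [ 0.5 -0.4 -0.2] t 6.17 g 0.748
tabtop [262.8  99.3]
tip [261.1 -31. ]
keeperL [232.2 -73.3]
keeperR [289.3 -73.5]
pillarL [212.1 -32.8]
pilR [308.8 -33.1]
```

View pics/w3.png

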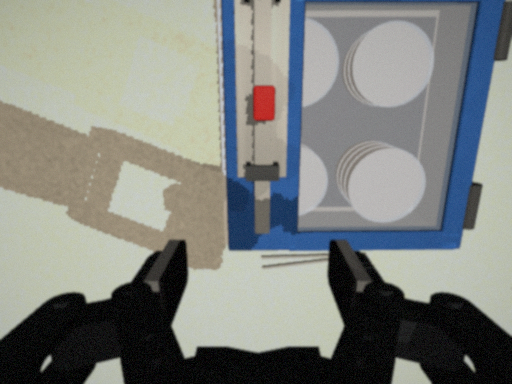

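The tab top is at (264,103), predicted (263,99), so within about 2 mm. I'll move over the tab and go down around it.

Request:
{"method": "carry_out", "body": {
  "moves": [
    [[0,0,0,0.08,-0.6,0,0.5],[0,0,0,0,-0.7,0,0.5],[0,0,0,0,-0.36,0.2,0.5],[0,0,0,0,0,0.6,0.5],[0,0,0,0,0,0.6,0.5],[0,0,0,0,0,0.6,0.5],[0,0,0,0,0,0.5,0.5],[0,0,0,0,0,0.2,0.5]]
  ]
}}

```text
time: 6.88
tool_pos: [0.4834, 0.0285, 0.1221]
tool_rot: [-0.001, 0.996, 0.088, -0.004]
contact_force: [0.1, -0.3, -0.9]
gripper_width: 0.75
```

```bash
python3 -c "
from h import *
rep(); st=state()
f=grab_frame('wrist');np.savez('w4.npz',**f,tp=st['tool_pos'],tr=st['tool_rot'])
import cv2
cv2.imwrite('pics/w4.png',np.clip(f['frame'][:,:,::-1].astype(float)*1.3,0,255).astype(np.uint8))
need(c2w([-.0745,-.011,.125]))
for n,p in [('tabtop',lidpt(.175,-.0115,.058,.02)),('tip',lidpt(.175,.0755,.016,.02)),('keeperL',[-.093,.095,.1285]),('keeperR',[-.057,.095,.1285]),('keeperfarL',[-.093,.139,.1285]),('pillarL',[-.11,.082,.1]),('pilR',[-.04,.082,.1])]: print(n,wproj(f,st,c2w(p))[0].round(1))
"
```

```text
case TCP [-0.0768 -0.0113  0.1221] Fcase [ 0.1 -0.3 -0.9] t 6.88 g 0.75
turn [-0.03  0.1  -0.06] shift [ 0.06 -0.01 -0.07] TCP [0.4833 0.0286 0.122 ] F [-1.5 -0.1 -1.1] t 6.93 g 0.752
tabtop [263.8 296.3]
tip [261.   53.9]
keeperL [210.5  -7.5]
keeperR [309.7  -8.3]
keeperfarL [ 204.6 -159.6]
pillarL [183.6  43.4]
pilR [337.1  42.4]
```

View pics/w4.png

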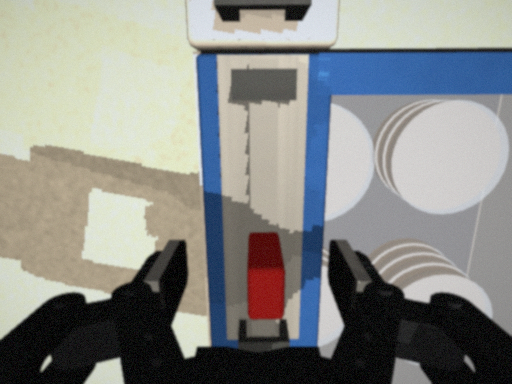

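The view down the bolt shows the tab between the jaws at (265,275), a strap at (263,85), and the keeper mouth in line at (263,10). Closing on the tab now.

Request:
{"method": "carry_out", "body": {
  "moves": [
    [[0,0,0,0.05,0,-0.06,0.5],[0,0,0,0,0,0,-0.2],[0,0,0,0,0,0,-0.5],[0,0,0,0,0,0,-0.6],[0,0,0,0,0,0,-0.7],[0,0,0,0,0,0,-1],[0,0,0,0,0,0,-1],[0,0,0,0,0,0,-1]]
  ]
}}

```text
time: 7.6
tool_pos: [0.4865, 0.0286, 0.1309]
tool_rot: [0.001, 0.996, 0.088, -0.004]
contact_force: [-10.8, -3.0, 7.7]
gripper_width: 0.148
```

```bash
python3 -c "
from h import *
rep(); st=state()
f=grab_frame('wrist');np.savez('w5.npz',**f,tp=st['tool_pos'],tr=st['tool_rot'])
import cv2
cv2.imwrite('pics/w5.png',np.clip(f['frame'][:,:,::-1].astype(float)*1.3,0,255).astype(np.uint8))
need(c2w([-.0745,-.011,.125]))"
```

```text
case TCP [-0.0737 -0.0118  0.1309] Fcase [-11.2  -1.    7.7] t 7.6 g 0.148
turn [ 0.01  0.08 -0.04] shift [-0.02 -0.02  0.15] TCP [0.4865 0.0287 0.1309] F [-11.1  -3.6   7.6] t 7.65 g 0.15
```

View pics/w5.png

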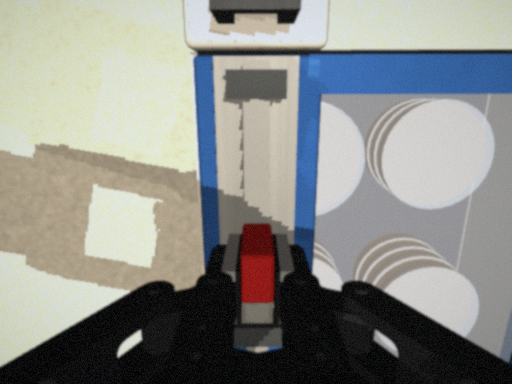

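The jaws hold the tab (12.6 mm opening), and the tool is pushed up by 8 N and back by 11 N. I'll ease the x load and look at how the force responds to pressing.

Request:
{"method": "carry_out", "body": {
  "moves": [
    [[0,0,0,-0.02,0,0,-1],[0,0,0,-0.02,0,0,-1],[0,0,0,0,0,0,-1],[0,0,0,0,0,0,-1]]
  ]
}}

```text
time: 7.98
tool_pos: [0.4865, 0.0286, 0.1309]
tool_rot: [0.001, 0.996, 0.088, -0.001]
contact_force: [-5.5, -3.6, 6.5]
gripper_width: 0.151
```

```bash
python3 -c "
from h import *
rep(); print(Rs(state()).as_matrix()[:,2])"
```

```text
case TCP [-0.0737 -0.0117  0.1309] Fcase [-6.1 -2.6  6.5] t 7.98 g 0.151
[-0.00233649 -0.00130767 -0.99999642]
```

Request:
{"method": "carry_out", "body": {
  "moves": [
    [[0,0,0,-0.04,0,0.04,-1],[0,0,0,0,0,0.04,-1],[0,0,0,0,0,0,-1],[0,0,0,0,0,0,-1]]
  ]
}}

```text
time: 8.32
tool_pos: [0.486, 0.0285, 0.1289]
tool_rot: [0.0, 0.996, 0.088, 0.0]
contact_force: [-7.6, -1.6, 8.1]
gripper_width: 0.151
```

```bash
python3 -c "
from h import *
rep()"
```

```text
case TCP [-0.0742 -0.0118  0.1289] Fcase [-7.7 -0.2  8.1] t 8.32 g 0.151
```

Request:
{"method": "carry_out", "body": {
  "moves": [
    [[0,0,0,-0.03,0,0.05,-1],[0,0,0,0,0,0.05,-1],[0,0,0,0,0,0,-1],[0,0,0,0,0,0,-1]]
  ]
}}

```text
time: 8.65
tool_pos: [0.4857, 0.0284, 0.1268]
tool_rot: [0.0, 0.996, 0.088, 0.001]
contact_force: [-11.7, -1.2, 17.4]
gripper_width: 0.153
```

```bash
python3 -c "
from h import *
rep(); st=state()
f=grab_frame('wrist');np.savez('w6.npz',**f,tp=st['tool_pos'],tr=st['tool_rot'])
import cv2
cv2.imwrite('pics/w6.png',cv2.resize(np.clip(f['frame'][0:130,170:350,::-1].astype(float)*1.6,0,255).astype(np.uint8),None,fx=4,fy=4,interpolation=cv2.INTER_CUBIC))
rep()"
```

```text
case TCP [-0.0746 -0.0118  0.1268] Fcase [-11.7   0.9  17.4] t 8.65 g 0.153
case TCP [-0.0745 -0.0118  0.1268] Fcase [-11.2   1.1  17.1] t 8.7 g 0.155
```

View pics/w6.png

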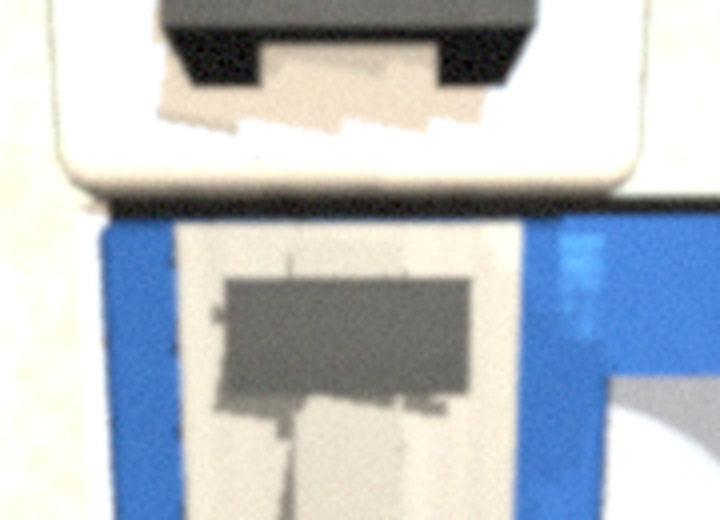

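Pressing at 17 N with about 4 mm of travel, so the lid is about level. In the picture the strap at (345,335) lies straight ahead of the keeper mouth at (350,60). I'll slide along +y in stages and watch Fy.

Request:
{"method": "carry_out", "body": {
  "moves": [
    [[0,0,0,0,-0.08,-0.02,-1],[0,0,0,0,-0.08,0,-1],[0,0,0,0,-0.08,0,-1],[0,0,0,0,-0.06,0,-1],[0,0,0,0,0,0,-1]]
  ]
}}

```text
time: 9.12
tool_pos: [0.4837, 0.04, 0.1274]
tool_rot: [0.001, 0.996, 0.088, 0.001]
contact_force: [-9.9, -2.9, 14.9]
gripper_width: 0.15
```

```bash
python3 -c "
from h import *
rep()"
```

```text
case TCP [-7.440e-02 -1.000e-04  1.274e-01] Fcase [-10.2  -1.1  14.9] t 9.12 g 0.15
```

```bash
cat > look.py <<'E'
import sys
from h import *
import cv2
f=grab_frame('wrist')
cv2.imwrite(sys.argv[1],cv2.resize(np.clip(f['frame'][0:150,170:350,::-1].astype(float)*1.6,0,255).astype(np.uint8),None,fx=4,fy=4,interpolation=cv2.INTER_CUBIC))
rep()
E
python3 look.py pics/w7.png
```

```text
case TCP [-7.440e-02 -1.000e-04  1.274e-01] Fcase [-9.7 -1.4 15. ] t 9.17 g 0.149
```

View pics/w7.png

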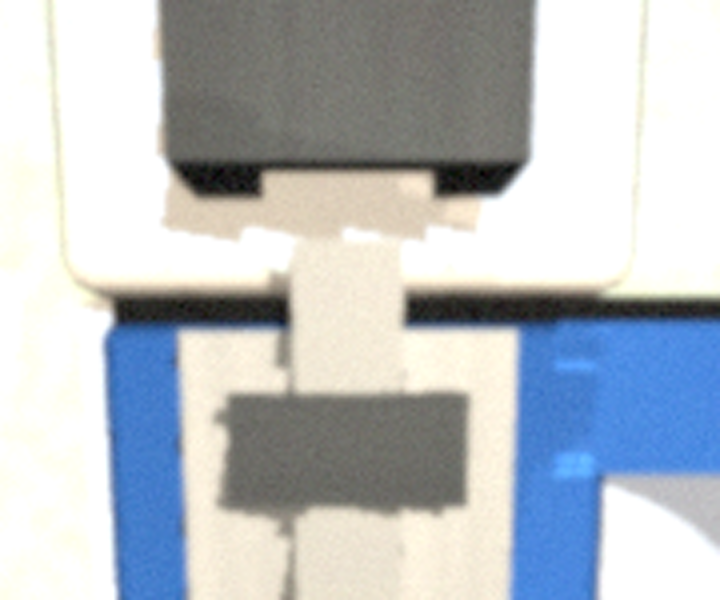

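The bar (columns 295–405) is centred in the mouth (262–435), with the tip about 5 mm short of it. Going on in small steps.

Request:
{"method": "carry_out", "body": {
  "moves": [
    [[0,0,0,0,-0.06,0,-1],[0,0,0,0,-0.06,0,-1],[0,0,0,0,-0.06,0,-1],[0,0,0,0,0,0,-1]]
  ]
}}

```text
time: 9.5
tool_pos: [0.4824, 0.0471, 0.1274]
tool_rot: [0.001, 0.996, 0.088, 0.001]
contact_force: [-9.9, -3.9, 14.7]
gripper_width: 0.152
```

```bash
python3 look.py pics/w8.png
```

```text
case TCP [-0.0744  0.0071  0.1274] Fcase [-9.7 -1.4 14.6] t 9.55 g 0.15
```

View pics/w8.png

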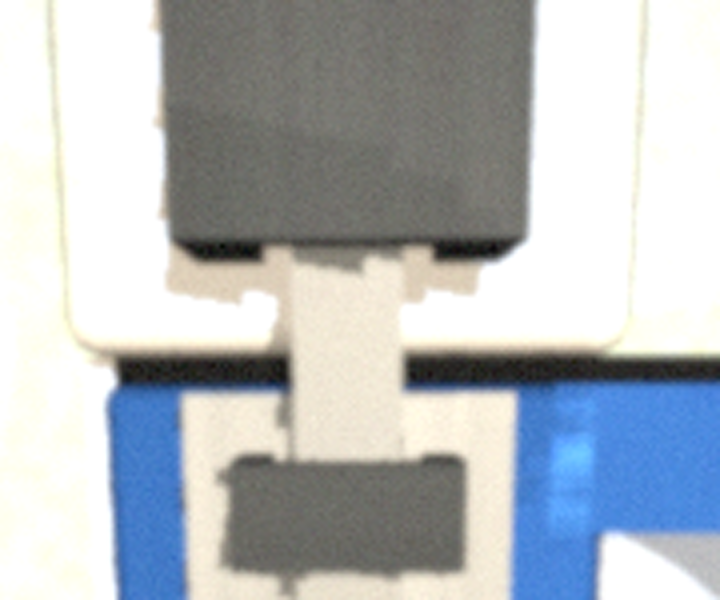

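The bar now reaches the arch at row 245 and lies in its shadow. Next, about 3 mm into the mouth.

Request:
{"method": "carry_out", "body": {
  "moves": [
    [[0,0,0,0,-0.04,0,-1],[0,0,0,0,-0.04,0,-1],[0,0,0,0,0,0,-1]]
  ]
}}

```text
time: 9.8
tool_pos: [0.4819, 0.0501, 0.1274]
tool_rot: [0.001, 0.996, 0.088, 0.001]
contact_force: [-9.4, -3.7, 15.4]
gripper_width: 0.154
```

Request:
{"method": "carry_out", "body": {
  "moves": [
    [[0,0,0,0,-0.04,0,-1],[0,0,0,0,-0.04,0,-1],[0,0,0,0,0,0,-1]]
  ]
}}

```text
time: 10.05
tool_pos: [0.4813, 0.0532, 0.1274]
tool_rot: [0.001, 0.996, 0.088, 0.001]
contact_force: [-10.0, -3.3, 15.4]
gripper_width: 0.151
```

```bash
python3 look.py pics/w9.png
```

```text
case TCP [-0.0744  0.0134  0.1274] Fcase [-9.3 -1.9 15.6] t 10.1 g 0.151
```

View pics/w9.png

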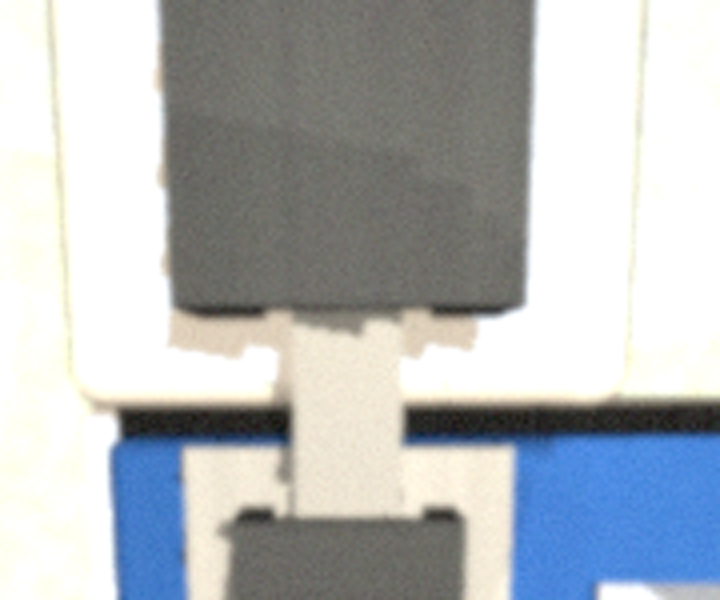

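Force steady at about -1.5 to -2 N (just drag), tip inside the keeper. Continuing to feel for the bumper.

Request:
{"method": "carry_out", "body": {
  "moves": [
    [[0,0,0,0,-0.05,0,-1],[0,0,0,0,-0.05,0,-1],[0,0,0,0,-0.05,0,-1],[0,0,0,0,-0.05,0,-1],[0,0,0,0,0,0,-1]]
  ]
}}

```text
time: 10.52
tool_pos: [0.4799, 0.0612, 0.1274]
tool_rot: [0.001, 0.996, 0.088, 0.001]
contact_force: [-9.1, -4.0, 14.7]
gripper_width: 0.154
```

```bash
python3 -c "
from h import *
rep()"
```

```text
case TCP [-0.0744  0.0215  0.1274] Fcase [-9.6 -2.3 14.7] t 10.52 g 0.154
```

Request:
{"method": "carry_out", "body": {
  "moves": [
    [[0,0,0,0,-0.05,0,-1],[0,0,0,0,-0.03,0,-1],[0,0,0,0,0,0,-1]]
  ]
}}

```text
time: 10.77
tool_pos: [0.4793, 0.0643, 0.1274]
tool_rot: [0.001, 0.996, 0.088, 0.001]
contact_force: [-10.1, -4.2, 15.6]
gripper_width: 0.152
```

```bash
python3 -c "
from h import *
rep()"
```

```text
case TCP [-0.0744  0.0247  0.1274] Fcase [-10.7  -2.4  15.6] t 10.77 g 0.152
```

Request:
{"method": "carry_out", "body": {
  "moves": [
    [[0,0,0,0,-0.03,0,-1],[0,0,0,0,-0.02,0,-1],[0,0,0,0,0,0,-1]]
  ]
}}

```text
time: 11.02
tool_pos: [0.4789, 0.0662, 0.1274]
tool_rot: [0.001, 0.996, 0.088, 0.001]
contact_force: [-9.1, -4.6, 15.7]
gripper_width: 0.149
```

Request:
{"method": "carry_out", "body": {
  "moves": [
    [[0,0,0,0,-0.03,0,-1],[0,0,0,0,-0.02,0,-1],[0,0,0,0,0,0,-1]]
  ]
}}

```text
time: 11.27
tool_pos: [0.4786, 0.0682, 0.1274]
tool_rot: [0.001, 0.996, 0.088, 0.001]
contact_force: [-9.9, -3.3, 15.7]
gripper_width: 0.15
```

```bash
python3 -c "
from h import *
rep()"
```

```text
case TCP [-0.0744  0.0286  0.1274] Fcase [-10.4  -1.5  15.7] t 11.27 g 0.15
```

Request:
{"method": "carry_out", "body": {
  "moves": [
    [[0,0,0,0,-0.03,0,-1],[0,0,0,0,-0.02,0,-1],[0,0,0,0,0,0,-1]]
  ]
}}

```text
time: 11.52
tool_pos: [0.4782, 0.0702, 0.1274]
tool_rot: [0.001, 0.996, 0.088, 0.001]
contact_force: [-10.7, -4.8, 15.2]
gripper_width: 0.151
```

Request:
{"method": "carry_out", "body": {
  "moves": [
    [[0,0,0,0,-0.025,0,-1],[0,0,0,0,-0.025,0,-1],[0,0,0,0,0,0,-1]]
  ]
}}

```text
time: 11.77
tool_pos: [0.4781, 0.0711, 0.1274]
tool_rot: [0.002, 0.996, 0.088, 0.001]
contact_force: [-9.1, -8.8, 15.1]
gripper_width: 0.148
```

```bash
python3 -c "
from h import *
rep()"
```

```text
case TCP [-0.0744  0.0316  0.1274] Fcase [-10.5  -7.   15.1] t 11.77 g 0.148
```

Bumper felt: Fy rose from -2 to -7 N at slide 43.4 mm plus the start offset. A bit more, to reach about 8–10 N beyond the drag.

Request:
{"method": "carry_out", "body": {
  "moves": [
    [[0,0,0,0,-0.02,0,-1],[0,0,0,0,-0.01,0,-1],[0,0,0,0,0,0,-1]]
  ]
}}

```text
time: 12.02
tool_pos: [0.478, 0.0715, 0.1275]
tool_rot: [0.003, 0.996, 0.088, 0.001]
contact_force: [-9.8, -11.7, 15.5]
gripper_width: 0.152
```

```bash
python3 -c "
from h import *
rep()"
```

```text
case TCP [-0.0744  0.0319  0.1275] Fcase [-11.7  -9.7  15.5] t 12.02 g 0.152
```

Request:
{"method": "carry_out", "body": {
  "moves": [
    [[0,0,0,0,-0.02,0,-1],[0,0,0,0,0,0,-1],[0,0,0,0,0,0,-1],[0,0,0,0,0,0,-1]]
  ]
}}

```text
time: 12.35
tool_pos: [0.4779, 0.0719, 0.1275]
tool_rot: [0.004, 0.996, 0.088, 0.001]
contact_force: [-9.1, -12.0, 14.2]
gripper_width: 0.146
```

```bash
python3 look.py pics/w10.png
```

```text
case TCP [-0.0744  0.0323  0.1275] Fcase [-10.4 -10.7  14.8] t 12.4 g 0.148
```

View pics/w10.png

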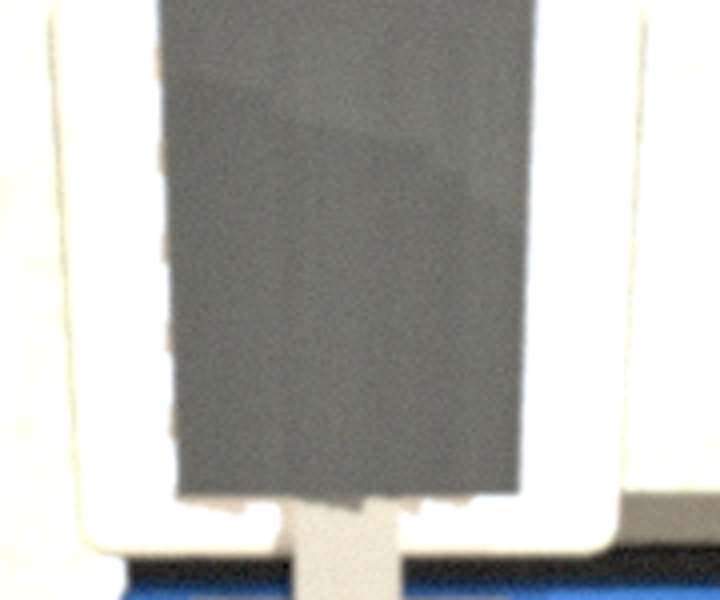

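About 8.5 N beyond the drag, held for over 0.3 s. Now I'll ease the down and side loads, then open.

Request:
{"method": "carry_out", "body": {
  "moves": [
    [[0,0,0,0,0.02,-0.05,-1],[0,0,0,0,0.02,-0.05,-1],[0,0,0,-0.03,0,-0.04,-1],[0,0,0,-0.03,0,0,-1],[0,0,0,0,0,0,-1]]
  ]
}}

```text
time: 12.82
tool_pos: [0.4782, 0.0715, 0.1301]
tool_rot: [0.002, 0.996, 0.088, 0.006]
contact_force: [16.1, -5.5, -8.1]
gripper_width: 0.149
```

```bash
python3 -c "
from h import *
rep()"
```

```text
case TCP [-0.0742  0.032   0.1301] Fcase [14.8 -8.3 -8.1] t 12.82 g 0.149
```

Request:
{"method": "carry_out", "body": {
  "moves": [
    [[0,0,0,0.03,0,0.03,-1],[0,0,0,0.02,0,0.03,-1],[0,0,0,0,0,0,-1]]
  ]
}}

```text
time: 13.07
tool_pos: [0.4783, 0.0716, 0.1296]
tool_rot: [0.002, 0.996, 0.088, 0.002]
contact_force: [-0.6, -6.1, 8.3]
gripper_width: 0.152
```

```bash
python3 -c "
from h import *
rep()"
```

```text
case TCP [-0.074   0.032   0.1296] Fcase [-1.6 -5.9  8.3] t 13.07 g 0.152
```

Loads are low now: Fz 8 N, with Fx and Fy small. Opening.

Request:
{"method": "carry_out", "body": {
  "moves": [
    [[0,0,0,0,0,0,-0.6],[0,0,0,0,0,0,-0.4],[0,0,0,0,0,0,-0.1],[0,0,0,0,0,0,0.2],[0,0,0,0,0,0,0.3],[0,0,0,0,0,0,0.3],[0,0,0,0,0,0,0.3]]
  ]
}}

```text
time: 13.65
tool_pos: [0.476, 0.0731, 0.1267]
tool_rot: [-0.0, 0.996, 0.088, -0.0]
contact_force: [0.4, 0.3, -0.6]
gripper_width: 0.649
```

```bash
python3 look.py pics/w11.png
```

```text
case TCP [-0.076   0.0339  0.1268] Fcase [-0.5 -0.5  0.1] t 13.7 g 0.649
```

View pics/w11.png

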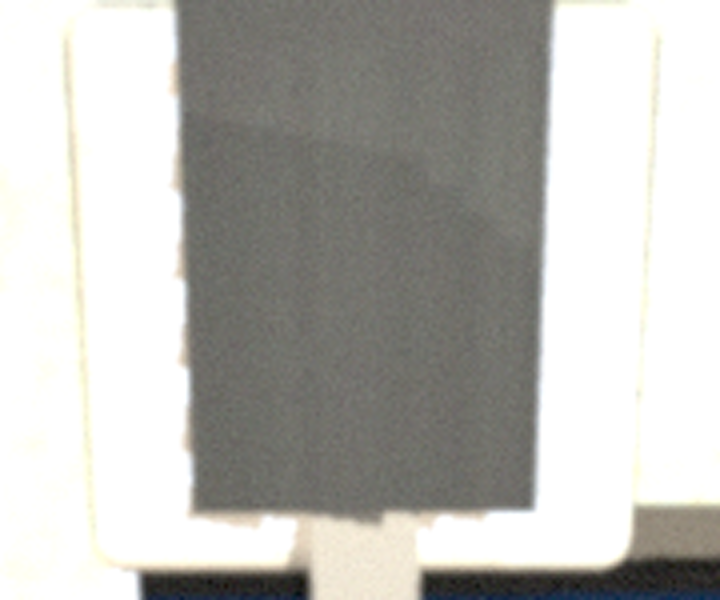

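The tab is free, with forces at zero, and the bolt is still in the keeper. Lifting off.

Request:
{"method": "carry_out", "body": {
  "moves": [
    [[0,0,0,0,0,-0.3,0.3],[0,0,0,0,0,-0.6,0.3],[0,0,0,0,0,-0.6,0.3],[0,0,0,0,0,-0.6,0.3],[0,0,0,0,0.6,-0.4,0.3],[0,0,0,0,0.8,0,0.3],[0,0,0,0,0.6,0,0.3],[0,0,0,0,0,0,0.3]]
  ]
}}

```text
time: 14.37
tool_pos: [0.4911, -0.0089, 0.2287]
tool_rot: [0.001, 0.996, 0.086, 0.001]
contact_force: [-0.7, -1.1, -1.0]
gripper_width: 0.653
```

```bash
python3 -c "
from h import *
rep(); st=state()
f=grab_frame('wrist')
import cv2
cv2.imwrite('pics/w12.png',np.clip(f['frame'][:,:,::-1].astype(float)*1.3,0,255).astype(np.uint8))
for b in (.0315,.0335): print('tabtop',b,wproj(f,st,c2w(lidpt(.175,b,.058,.01)))[0].round(1))
f=grab_frame('top'); cv2.imwrite('pics/t12.png',f['frame'][:,:,::-1])
"
```

```text
case TCP [-0.0759 -0.0495  0.2287] Fcase [-0.9 -1.  -1. ] t 14.37 g 0.653
tabtop 0.0315 [258.1  76.6]
tabtop 0.0335 [258.1  73.1]
```

View pics/w12.png

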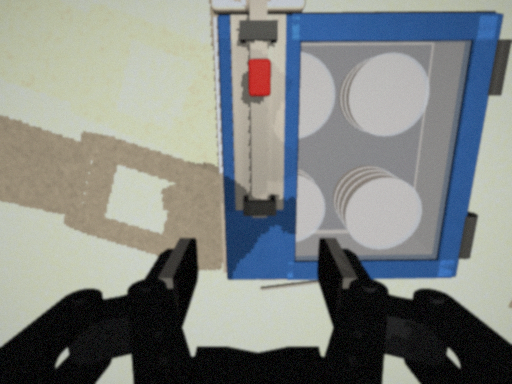

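View pics/t12.png

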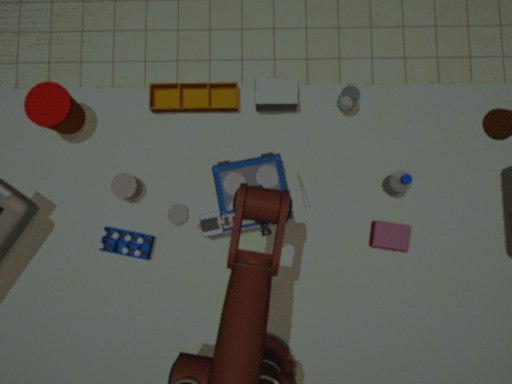

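Tab at (260,77), where the fit puts it for the bolt home. The lid is flat and every bystander is at its original pixel position. Handing in.

```bash
python3 -c "
from h import *
print(ticket.job_done()); rep()"
```

```text
the job is handed in; nothing more can be done
None
the job is handed in; nothing more can be done
```

The lid is closed and bolted, and the job was handed in at about 14.5 s of the 69 s allowed. Handing in gives no verdict.

**What I did**
- I pushed the lid down onto its gasket with the shut fingers.
- I gripped the red tab and pressed it down at about 15 N; one reading reached 17 N before I eased it.
- I slid the bolt about 43 mm into the keeper. The drag read about 2 N until the bumper was felt.
- I held the bolt on the bumper at about 8 N beyond the drag for over 0.3 s. Then I eased the loads, opened the jaws and lifted clear.

**Last checks**
- **Bolt:** the wrist picture shows it in the keeper, with the tab within about 2 mm of its expected home position. Travel puts the tip at least 22 mm past the mouth.
- **Lid:** it lies flat. I did not measure its final angle directly.
- **Contact:** the wrist force was about 1 N or less on each axis with the gripper clear.
- **Bystanders:** by eye in the top view, none has moved.

**What disagreed**
- **Grip force:** closing on the tab pushed the tool up about 6 mm and loaded it sideways by about 11 N.
- **Easing overshoot:** easing the loads briefly overshot to 8 N of upward pull and 15 N sideways. I corrected this before letting go.
- **Camera fit:** my fit of the case and keeper was off by 1–4 mm in places. The bolt still entered the keeper with no rise in force.

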